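# Reset a tripped breaker under a push-latch cover

## Robot

A 6-joint arm with a two-finger parallel gripper is mounted at the origin on a cart in front of the work surface, level with it; the furniture and walls round the work are solid. World frame = base frame: x ahead of the robot, y to its left, z up, the work surface at z = 0. Lengths are in mm, angles in rad, forces in N, time in s.
With the tool pointing down it reaches from about 350 to 875 mm from the base axis. Payload 4.2 kg.
Tool frame: the origin (TCP) lies at the very end of the fingers, on their centre line; the grasp point (between the pads) lies 19 mm behind it (pinch_z is the distance from the TCP to the grasp point, in mm); z points along the fingers, y is the line along which they close (so a half turn about z gives the same grasp; the last joint's range is limited). The gripper opens to 85 mm and grips with 20 to 120 N. Pads are 22 mm wide; open, the fingers measure 114 mm over their backs; the gripper's body (76 mm by 85 mm) begins 54 mm behind the grasp point. The pads swing forward as they close: fully open they stand 13 mm farther back than shut.
Start: joints at [-0.906, 0.385, 0.008, 0, -1.194, -0.259], TCP at [246.734, -574.214, 231.312] pointing down, gripper open.
Joint ranges: [-3.14, 3.14], [-1.21, 2.06], [-1.07, 1.41], [-3.16, 2.05], [-2.99, -0.16], [-3.1, 3.1]. Speed limits (rad/s): [2.79, 2.79, 3.14, 3.14, 3.14, 3.14].

## Interface

Orientations are given as a unit quaternion [x, y, z, w].
In Python, from bench import * gives the robot as it stands.
- The arm moves only by the tool arm_command, never from a script. Its argument "steps" is one flat list of numbers, 4 for each row, row after row: the shift along the tool's x, y, z in m, then the turn about the tool's z in rad. In form: [tx, ty, tz, roll, tx, ty, tz, roll, ...]. A call has 1 to 20 rows; each row shifts and turns the commanded pose from where the row before left it, along the tool's axes as they then stand; what a row does not reach is not made up. A row lasts 1/8 s, in which the tool goes at most 62.5 mm and 10.7 degrees, less where a joint would pass 70% of its speed; a pose out of reach is approached as far as the arm can. A call with a gripper value outside its range is refused whole. "grip" is the finger opening in m, from 0 to 0.0854, set as the call begins (left out, the last holds). The fingers move at their own pace and stop on an object; the grip force is fixed at half the most. Time passes only in rows, so rows that do not move let the fingers close. It gives the time, the measured TCP pose, the force, the opening and the grip force at its end, in the units of the state.
- read_state(): the state, without advancing time (a new reading comes with each control period).
- get_image(name): name is "scene" or "side" or "wrist"; returns the picture (400x640x3 uint8, red, green, blue); there is no depth.
- get_calibration(name): a dict with "camera_matrix" (3x3 intrinsics, pixels), "k1" (the pictures are not rectified: a ray, as slopes to the right and down, at radius r is drawn at 1 + k1 r^2 times it, then the intrinsics apply), "cam_to_world" (4x4, takes a point from camera to world coordinates). Camera axes: x right, y down, z forward; pixel columns grow to the right and rows downward; lengths in mm; the calibration is good to about 2 mm. A picture is of the moment at which its call begins: read the wrist's pose just before it. get_calibration takes no time and is no camera call; for the wrist camera it gives the pose at the moment of the call.
- job_done(): hands the job in; it is judged then, once.
The state is a dict: "clock": time; "joints": joint angles; "joint_vel": joint speeds; "joint_efforts": joint torques, N m; "position": TCP position; "ee_rot": TCP orientation; "contact_force": force on the tool from outside, world axes, zero at the start; "wrist_torque": the same for the moment, N m; "gripper_width": finger opening in mm; "grasp_force": force on a finger pad.
Only numpy, scipy, OpenCV 4.12 (cv2) and the standard library are available. Lean on these libraries where they do the work, as an engineer would, in place of code of your own. Each camera call takes 0.05 s, during which the arm holds its last target. There are 200 camera calls.

## Task

One of the three breakers in the grey distribution box on the mat has tripped. Press the box's latched cover so that it pops open and let it swing fully up, push in the one button that stands out until it stays in, without pressing the other two, then swing the cover shut and press it down until it latches flush. Only push with the fingertips or the outside of the fingers: pick nothing up, and leave the tools lying around the box where they are.

Things in the scene. Friction and masses are not known exactly. Their poses are not given: they have to be found in the camera images.
- breaker_box: grey die-cast distribution box, 148 x 156 x 62 mm (x, y, z), fixed on the tool mat; origin at the middle of its underside, x from its front (robot's side) to its rear, y to its left, z up. An aluminium cover, 120 mm from hinge to front edge, 132 mm wide, lies flush inside its 10 to 12 mm wide rim, whose top is 62 mm above the origin
- box_panel (a point): middle of the breaker row on the panel's surface, under the cover: 24 mm below the rim's top, 90 mm in front of the hinge, axes as the box's. Three push-to-reset breakers stand here in a row at y = -34, 0 and 34 mm, each a button in a 20 mm steel collar 2.6 mm high. The walled opening round them is 124 mm (x) by 136 mm (y); its front wall is 32 mm in front of this point
- box_latch (a point): middle of the top of the latch's black receptacle on the panel near the front left corner, 20 x 24 mm (x, y), 11 mm high; a catch plate under the cover, 25 mm deep, dips into it
- cover (a joint): hinge along the box's rear (rad): 0 latched, flush; -0.044 pressed onto its stop; 1.5 stands open, just short of upright. Push-push latch: latched, a press down to the stop, then let go, frees it and a damped spring swings it open in 2 s; open, it must be swung down and pressed to the stop again, and stays latched when let go. A push that ends well short of the stop changes nothing
- cover_press (a point): point on the cover's outer face, 85 mm from the hinge, in the middle of its width; moves with the cover; its z is the outward normal, its -x points from hinge to front edge. Latched, the stop is 4 mm down here and about 5 N reach it; while the cover is swung shut, spring and damper push back with 1 to 3 N here
- cover_edge (a point): middle of the cover's front (free) edge, 120 mm from the hinge, at half the 4 mm thickness of the plate; moves with the cover
- cover_hinge (a point): middle of the cover's hinge axis, at the height of the rim's top, 60 mm behind the box's middle; axes turn with the cover, y along the hinge to the left
- breaker_1: one of the three breakers: collar and button; origin on the panel at its middle, z up. Which of the three places it has is drawn anew each time; exactly one of the three breakers is tripped
- button_1 (a joint): slide of the push button of breaker_1 (m): 0 = popped out (tripped), 0.007 = pushed in and staying there. It snaps over: it resists with up to about 3 N until half way, then goes in by itself, meets a firm stop, and stays
- button_1_top (a point): centre of the flat round top (12 mm across) of that button: 12.4 mm above the panel when tripped, 5.4 mm when in
- breaker_2: one of the three breakers: collar and button; origin on the panel at its middle, z up. Which of the three places it has is drawn anew each time; exactly one of the three breakers is tripped
- button_2 (a joint): slide of the push button of breaker_2 (m): 0 = popped out (tripped), 0.007 = pushed in and staying there. It snaps over: it resists with up to about 3 N until half way, then goes in by itself, meets a firm stop, and stays
- button_2_top (a point): centre of the flat round top (12 mm across) of that button: 12.4 mm above the panel when tripped, 5.4 mm when in
- breaker_3: one of the three breakers: collar and button; origin on the panel at its middle, z up. Which of the three places it has is drawn anew each time; exactly one of the three breakers is tripped
- button_3 (a joint): slide of the push button of breaker_3 (m): 0 = popped out (tripped), 0.007 = pushed in and staying there. It snaps over: it resists with up to about 3 N until half way, then goes in by itself, meets a firm stop, and stays
- button_3_top (a point): centre of the flat round top (12 mm across) of that button: 12.4 mm above the panel when tripped, 5.4 mm when in
- ball_driver: bystander, loose: ball-end driver, 192 mm, lying in front of the box; origin at its middle, on its underside
- screw_cup: bystander, loose: round black screw dish, 57 mm across, 22 mm high, front left; origin at its middle, on its underside
- tweezers: bystander, loose: steel tweezers, 115 mm, front right; origin at its middle, on its underside
- hex_key_6: bystander, loose: L-shaped hex key, 102 mm, front left; origin at its middle, on its underside
- pliers: bystander, loose: fine-nose pliers, 155 mm, right of the box; origin at its middle, on its underside
- spanner: bystander, loose: combination spanner, 164 mm, lying behind the box; origin at its middle, on its underside

How it is judged:
By the outcome, as a careful person would: the job done as asked, in the order asked, and still so for the second after the job is handed in, with the robot touching nothing.
It also fails if it takes over 48 s, if anything falls off the work surface, if the arm or the gripper's body presses on something with over 40 N, if the wrist force passes 120 N, or if a joint passes its speed limit or range.

## Working session

There is one attempt and no reset: what is moved stays moved. The work goes in short steps, Python scripts to look and compute and a tool call to move; the robot and the scene stay as the last step left them, time stands still between calls to the robot, and variables do not carry over. Pictures are saved under pics/ and viewed, at most 10 in all, crops included, and the job is handed in when it is done.

Besides the shell and the picture viewer there is one more tool, called after "Request:" by a JSON object that holds its "name" and its "arguments", one argument or row to a line. arm_command: Moves the arm, as the interface text tells. Its arguments: {"type":"object","properties":{"steps":{"type":"array","items":{"type":"number"}},"grip":{"type":"number"}},"required":["steps"]}

```bash
mkdir -p pics; ls; python3 - <<'E'
from bench import *
import cv2,numpy as np
s=read_state();print(s)
for n in ("scene","side"):
    c=get_calibration(n);print(n,c)
    cv2.imwrite(f"pics/{n}0.png",get_image(n)[:,:,::-1])
E
```

```text
pics
{'clock': 0.0, 'joints': array([-9.06411613e-01,  3.85588391e-01,  6.60253074e-03, -5.36207527e-04,
       -1.19399276e+00, -2.58572090e-01]), 'joint_vel': array([-3.13395471e-05,  1.29576619e-03,  3.71160133e-05, -1.21600778e-03,
        6.32955861e-04, -1.09668664e-03]), 'joint_efforts': array([-1.33097528e-03, -3.92292452e+01,  1.88400275e+01,  4.18623939e+00,
       -4.68924176e-03, -3.13563874e-05]), 'position': array([ 246.50184889, -573.6879288 ,  230.18773079]), 'ee_rot': array([-2.01419848e-01,  9.79504360e-01,  1.08796403e-03, -2.62736511e-04]), 'contact_force': array([-0.05098731, -0.09333468, -0.74114106]), 'wrist_torque': array([ 0.0208941 ,  0.00334845, -0.06027425]), 'grasp_force': 0.0, 'gripper_width': 85.49436684894427}
scene {'camera_matrix': array([[481.52368789,   0.        , 318.13602409],
       [  0.        , 481.52368789, 193.12935918],
       [  0.        ,   0.        ,   1.        ]]), 'k1': -0.13532466973041396, 'cam_to_world': array([[-4.64684904e-01, -3.60493183e-01,  8.08772283e-01,
        -4.36368102e+02],
       [-8.85456942e-01,  1.95187157e-01, -4.21743972e-01,
         4.13713984e+02],
       [-5.82613569e-03, -9.12111089e-01, -4.09901716e-01,
         5.64545953e+02],
       [ 0.00000000e+00,  0.00000000e+00,  0.00000000e+00,
         1.00000000e+00]])}
side {'camera_matrix': array([[501.58846228,   0.        , 315.23342541],
       [  0.        , 501.58846228, 202.52302242],
       [  0.        ,   0.        ,   1.        ]]), 'k1': -0.05880438905087423, 'cam_to_world': array([[-9.82828595e-01,  1.61317432e-01, -8.95803509e-02,
         6.51192946e+02],
       [ 1.84519975e-01,  8.60750066e-01, -4.74406685e-01,
         5.00834017e+02],
       [ 5.76224612e-04, -4.82789820e-01, -8.75736066e-01,
         1.20619469e+03],
       [ 0.00000000e+00,  0.00000000e+00,  0.00000000e+00,
         1.00000000e+00]])}
```

View pics/scene0.png

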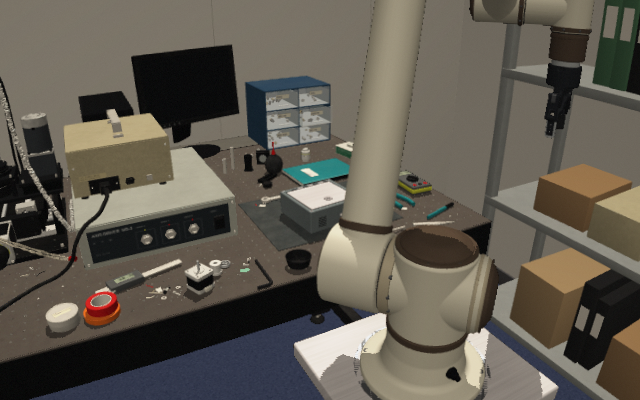

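View pics/side0.png

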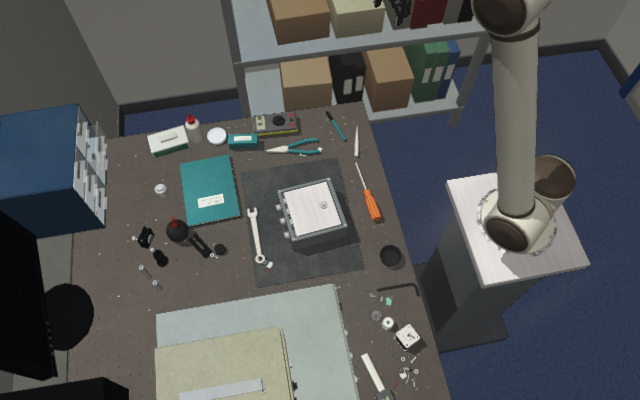

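The side view shows the box at about px (278–347, 180–250), with its hinge side towards the left, and the driver in front of it at (370, 195). Next I'll zoom in on both views.

```bash
python3 - <<'E'
import cv2,numpy as np
a=cv2.imread("pics/side0.png")[165:265,260:360];b=cv2.imread("pics/scene0.png")[165:255,265:365]
a=cv2.resize(a,None,fx=5,fy=5,interpolation=cv2.INTER_CUBIC);b=cv2.resize(b,None,fx=3,fy=3,interpolation=cv2.INTER_CUBIC)
o=np.zeros((500,800,3),np.uint8);o[:,:500]=a;o[:270,500:]=b
cv2.imwrite("pics/crop0.png",o)
E
```

```text
(no output)
```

View pics/crop0.png

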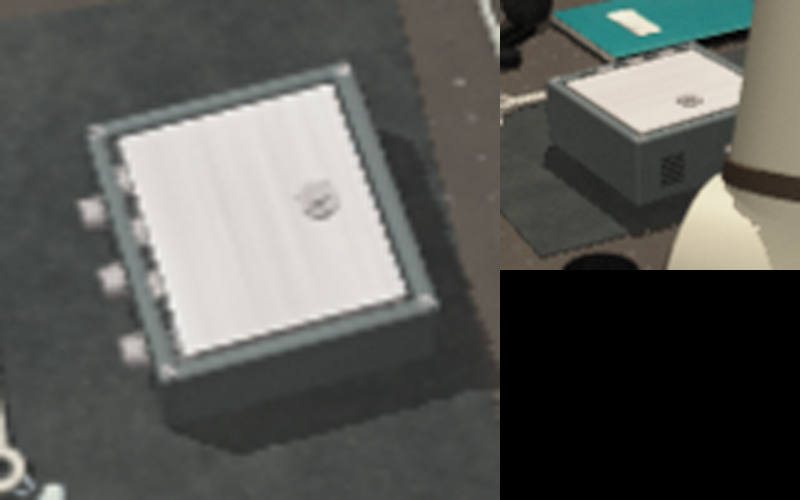

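```bash
cat > h.py <<'E'
from bench import *
import cv2,numpy as np
from scipy.optimize import least_squares
def project(P,c):
    T=np.linalg.inv(c["cam_to_world"]);p=np.atleast_2d(P)@T[:3,:3].T+T[:3,3]
    s=p[:,:2]/p[:,2:];s=s*(1+c["k1"]*(s**2).sum(1,keepdims=True))
    return s*c["camera_matrix"][0,0]+c["camera_matrix"][:2,2]
def boxw(q,pts):  # q=[x,y,z,yaw]: box underside origin
    c,s=np.cos(q[3]),np.sin(q[3]);return np.array(pts)@np.array([[c,s,0],[-s,c,0],[0,0,1]])+q[:3]
def fit(obs,q0,**k): # obs: list of (calib, boxpts, pixels)
    f=lambda q:np.concatenate([(project(boxw(q,p),c)-u).ravel() for c,p,u in obs])
    return least_squares(f,q0,**k)
E
python3 - <<'E'
from h import *
RR,FR,FL,RL=[74,-78,62],[-74,-78,62],[-74,78,62],[74,78,62]
u=np.array([[90,132],[348,68],[432,303],[165,378]])/5+[260,165]-.4
v=np.array([[48,82],[140,140],[200,45]])/3+[265,165]-.3
A=(get_calibration("side"),[RR,FR,FL,RL],u);B=(get_calibration("scene"),[RL,FL,RR],v)
for o in ([A],[A,B]):
    r=fit(o,[550,100,0,0]);print(r.x,np.abs(r.fun).max(),r.fun.round(1))
E
```

```text
[ 5.41726699e+02 -1.36114756e+02 -5.86283155e+01  1.03524365e-01] 0.46493672045684775 [ 0.2 -0.1 -0.4 -0.2  0.1  0.5  0.1 -0.1]
[ 5.46666861e+02 -1.08463923e+02 -2.72791308e+00  9.54670084e-02] 2.139189906660505 [-1.3 -1.8  0.6 -2.1  1.6  0.9 -1.2  0.6 -0.3  0.  -0.2  2.1 -1.1 -0.6]
```

Request:
{"name": "arm_command", "arguments": {
  "steps": [0,0,0,0.155,0,0,0,0.155,-0.0265,0.0363,0,0,-0.0265,0.0363,0,0,-0.0265,0.0363,0,0,-0.0265,0.0363,0,0,-0.0265,0.0363,0,0,-0.0265,0.0363,0,0,-0.0265,0.0363,0,0,-0.0265,0.0363,0,0,-0.0265,0.0363,0,0,-0.0265,0.0363,0,0,-0.0265,0.0363,0,0,-0.0265,0.0363,0,0,0,0,0,0,0,0,0,0],
  "grip": 0
}}

```text
clock: 2.1
position: [521.1, -110.2, 230.8]
ee_rot: [-0.048, 0.999, 0.0, -0.001]
contact_force: [-1.9, -0.5, 0.2]
gripper_width: 0.1
grasp_force: 0.0
```

```bash
python3 - <<'E'
from h import *
s=read_state();c=get_calibration("wrist");print(s["clock"],s["position"],s["ee_rot"],s["contact_force"],c)
np.save("c1.npy",c,allow_pickle=True)
cv2.imwrite("pics/w1.png",get_image("wrist")[:,:,::-1])
E
```

```text
2.1 [ 521.10923362 -110.20471337  230.8265256 ] [-4.79788149e-02  9.98848118e-01  4.37162879e-05 -6.84864126e-04] [-1.86441584 -0.54066341  0.24593475] {'camera_matrix': array([[281.33409682,   0.        , 324.27935754],
       [  0.        , 281.33409682, 196.42176261],
       [  0.        ,   0.        ,   1.        ]]), 'k1': 0.0013851218403355908, 'cam_to_world': array([[-9.47279329e-02,  9.52793415e-01,  2.88463735e-01,
         4.47587114e+02],
       [ 9.95503021e-01,  9.04906187e-02,  2.80211227e-02,
        -1.16849106e+02],
       [ 5.95079351e-04,  2.89820903e-01, -9.57080712e-01,
         3.72987815e+02],
       [ 0.00000000e+00,  0.00000000e+00,  0.00000000e+00,
         1.00000000e+00]])}
```

View pics/w1.png

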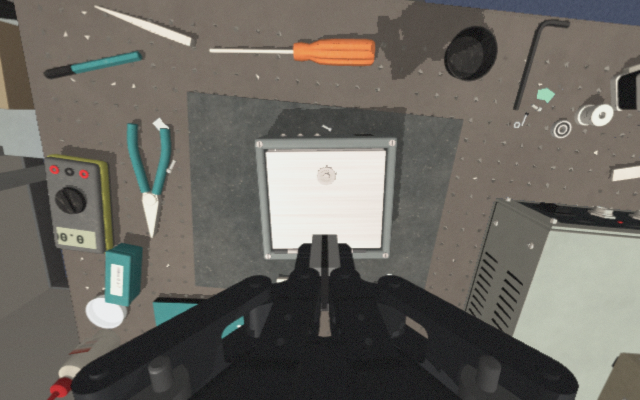

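The wrist view shows the rim corners at FR (257,140), FL (396,138), RL (389,257) and RR (267,259). The front of the box is at the top, and the cover's press disc is at (327,174).

```bash
python3 - <<'E'
from h import *
RR,FR,FL,RL=[74,-78,62],[-74,-78,62],[-74,78,62],[74,78,62]
u=np.array([[90,132],[348,68],[432,303],[165,378]])/5+[260,165]-.4
v=np.array([[48,82],[140,140],[200,45]])/3+[265,165]-.3
c=np.load("c1.npy",allow_pickle=True).item()
w=np.array([[267,259],[257,140],[396,138],[389,257]])
A=(get_calibration("side"),[RR,FR,FL,RL],u);B=(get_calibration("scene"),[RL,FL,RR],v);C=(c,[RR,FR,FL,RL],w)
for o in ([C],[A,C],[A,B,C]):
    r=fit(o,[550,-100,0,0.1]);print(r.x,np.abs(r.fun).max(),r.fun.round(1))
q=r.x
C0=get_image("wrist")
cv2.imwrite("pics/w2.png",cv2.resize(C0[125:275,245:410,::-1],None,fx=4,fy=4,interpolation=cv2.INTER_CUBIC))
E
```

```text
[ 5.50836232e+02 -1.03282152e+02 -8.64581898e+00  1.10225300e-01] 0.5043202572462633 [-0.4 -0.5 -0.3  0.4  0.2  0.2  0.4 -0.2]
[ 5.49280923e+02 -1.04051831e+02 -4.61660351e+00  1.09058283e-01] 2.9286652375234326 [-2.2  0.6 -0.6 -0.5  1.2  2.5 -1.4  2.9 -1.6 -0.1 -1.7 -0.8  0.8 -0.8
  0.6  0.3]
[ 5.48742826e+02 -1.04723828e+02 -3.05256562e+00  1.06562304e-01] 3.044096005492179 [-2.1 -0.1 -0.3 -1.   1.3  2.  -1.4  2.4 -2.1  0.3 -1.5  2.2 -3.  -0.5
 -2.6 -0.1 -2.5 -1.4  0.7 -1.1  0.3  0.6]
```

View pics/w2.png

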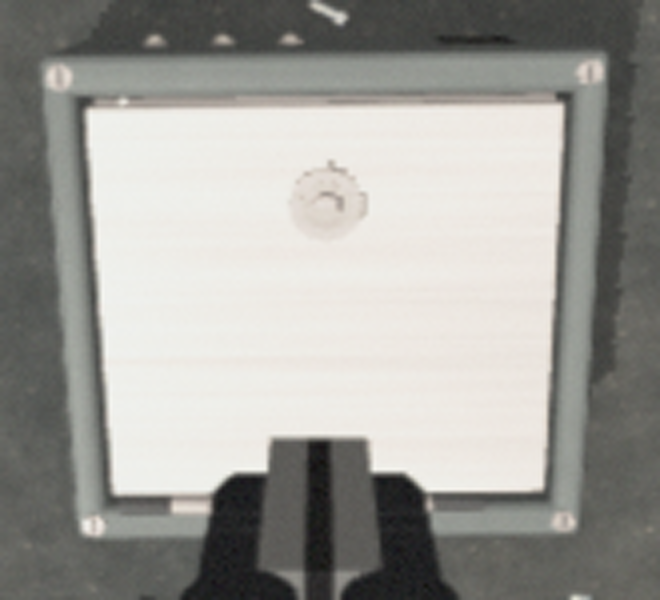

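Request:
{"name": "arm_command", "arguments": {
  "steps": [-0.001,0.001,0.025,0,-0.001,0.001,0.025,0,-0.001,0.001,0.025,0,0,0,0.025,0,0,0,0.025,0,0,0,0.02,0,0,0,0.01,0,0,0,0.003,0,0,0,0,0]
}}

```text
clock: 3.32
position: [524.6, -107.2, 73.8]
ee_rot: [-0.048, 0.999, -0.0, 0.0]
contact_force: [1.1, -0.1, 0.1]
gripper_width: -0.3
grasp_force: 0.0
```

Request:
{"name": "arm_command", "arguments": {
  "steps": [0,0,0.002,0,0,0,0.002,0,0,0,0.001,0,0,0,0.001,0,0,0,0,0]
}}

```text
clock: 3.95
position: [524.3, -106.9, 67.2]
ee_rot: [-0.048, 0.999, -0.0, -0.0]
contact_force: [-0.7, -0.6, 0.4]
gripper_width: -0.0
grasp_force: 0.0
```

Request:
{"name": "arm_command", "arguments": {
  "steps": [0,0,0.001,0,0,0,0.001,0,0,0,0.001,0,0,0,0.001,0,0,0,0.001,0,0,0,0,0]
}}

```text
clock: 4.7
position: [524.4, -106.9, 62.4]
ee_rot: [-0.048, 0.999, -0.0, 0.0]
contact_force: [-1.3, 0.9, 2.4]
gripper_width: -0.0
grasp_force: 0.9
```

Request:
{"name": "arm_command", "arguments": {
  "steps": [0,0,0.001,0,0,0,0.001,0,0,0,0.001,0,0,0,0.001,0,0,0,0,0]
}}

```text
clock: 5.32
position: [524.5, -107.0, 60.6]
ee_rot: [-0.048, 0.999, -0.0, 0.0]
contact_force: [-5.3, 2.1, 15.6]
gripper_width: -0.1
grasp_force: 8.2
```

Request:
{"name": "arm_command", "arguments": {
  "steps": [0,0,-0.02,0,0,0,-0.06,0,0.01,0,-0.06,0,0.02,0,-0.05,0,0.02,0,-0.01,0,0,0,0,0,0,0,0,0,0,0,0,0,0,0,0,0,0,0,0,0,0,0,0,0,0,0,0,0,0,0,0,0,0,0,0,0,0,0,0,0,0,0,0,0,0,0,0,0,0,0,0,0,0,0,0,0,0,0,0,0]
}}

```text
clock: 7.82
position: [474.5, -111.7, 258.3]
ee_rot: [-0.048, 0.999, -0.0, -0.0]
contact_force: [0.6, 1.6, -0.3]
gripper_width: 0.0
grasp_force: 0.0
```

```bash
python3 - <<'E'
from h import *
c=get_calibration("wrist");im=get_image("wrist");s=read_state();print(s["clock"],s["position"],s["contact_force"])
np.save("c3.npy",c,allow_pickle=True);cv2.imwrite("pics/w3full.png",im[:,:,::-1])
p=project(boxw([548.5,-104.3,0,.107],[[-104,-98,62],[74,98,62],[-30,0,38],[60,0,180]]),c);print(p)
a=im[110:310,220:420,::-1];b=get_image("side")[130:255,225:385,::-1]
o=np.zeros((600,800,3),np.uint8);o[:,:600]=cv2.resize(a,(600,600),interpolation=cv2.INTER_CUBIC);o[:156,600:]=cv2.resize(b,(200,156))
cv2.imwrite("pics/w3.png",o)
E
```

```text
7.875 [ 474.55787    -111.6996272   258.31865597] [-0.87660543  0.15936309 -0.41681126]
[[241.26324593 150.59928844]
 [395.89873622 278.38834038]
 [323.9039524  202.14831087]
 [324.97614874 336.56921265]]
```

View pics/w3.png

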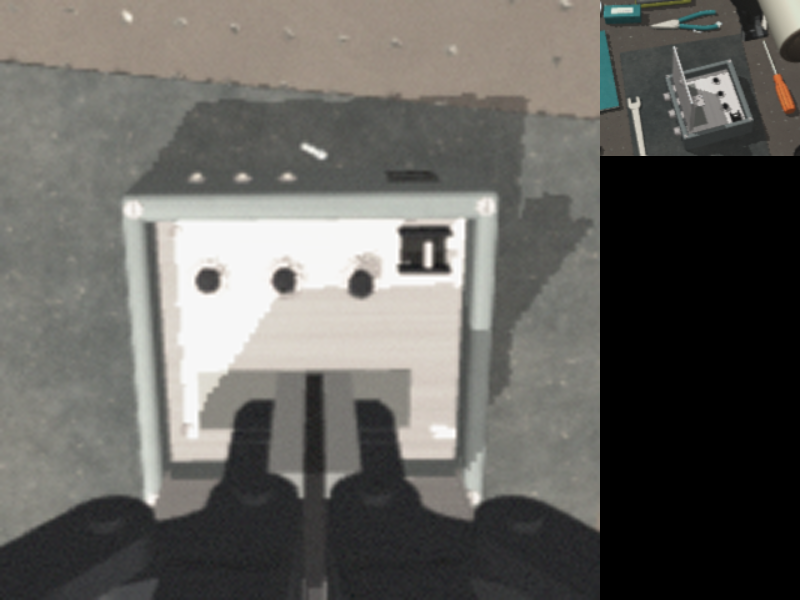

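The cover stands open, as both the wrist and side views show. The buttons are at crop px (208,281), (285,281) and (360,284), and the latch receptacle is at (425,250). The third button, on the left, looks taller. I'll turn these into positions, then look closer.

```bash
cat >> h.py <<'E'
def ray(px,c,z):
    d=cv2.undistortPoints(np.array([[px]],float),c["camera_matrix"],np.array([c["k1"],0,0,0]))[0,0]
    T=c["cam_to_world"];v=T[:3,:3]@[d[0],d[1],1];return T[:3,3]+v*(z-T[2,3])/v[2]
E
python3 - <<'E'
from h import *
c=np.load("c3.npy",allow_pickle=True).item()
for p in ((208,281),(285,281),(360,284)):
    for h in (5.4,12.4):
        w=ray(np.array(p)/3+[220,110]-.3,c,39+h);d=w[:2]-[548.5,-104.3];a=.107
        print(p,h,w.round(1),(d@[np.cos(a),np.sin(a)]).round(1),(d@[-np.sin(a),np.cos(a)]).round(1))
for p in ((133,209),(487,207)): print(ray(np.array(p)/3+[220,110]-.3,c,63))
E
```

```text
(208, 281) 5.4 [ 522.7 -153.8   44.4] -31.0 -46.4
(208, 281) 12.4 [ 520.3 -153.1   51.4] -33.3 -45.5
(285, 281) 5.4 [ 519.4 -119.7   44.4] -30.5 -12.3
(285, 281) 12.4 [ 517.1 -119.7   51.4] -32.9 -12.0
(360, 284) 5.4 [517.7 -86.4  44.4] -28.7 21.1
(360, 284) 12.4 [515.4 -87.1  51.4] -31.1 20.7
[ 488.13302523 -184.36938065   63.        ]
[473.59914444 -39.92990413  63.        ]
```

Request:
{"name": "arm_command", "arguments": {
  "steps": [-0.0108,0.005,0.03,0,-0.0108,0.005,0.03,0,-0.0108,0.005,0.03,0,-0.0108,0.004,0.03,0,0,0,0.025,0,0,0,0,0,0,0,0,0]
}}

```text
clock: 8.8
position: [516.5, -88.7, 114.3]
ee_rot: [-0.048, 0.999, -0.0, 0.001]
contact_force: [0.1, 0.5, 0.1]
gripper_width: -0.2
grasp_force: 0.0
```

```bash
python3 - <<'E'
from h import *
c=get_calibration("wrist");im=get_image("wrist");s=read_state();print(s["clock"],s["position"],s["contact_force"])
np.save("c4.npy",c,allow_pickle=True)
print(project([[515.5,-87,51.4],s["position"]],c))
cv2.imwrite("pics/w4.png",cv2.resize(im[120:280,220:420,::-1],None,fx=3.7,fy=3.7,interpolation=cv2.INTER_CUBIC))
E
```

```text
8.85 [516.65312188 -88.68525975 114.64849676] [ 0.11593972  0.4853106  -0.79205691]
[[326.07343198 209.72325185]
 [323.56782918 249.64269008]]
```

View pics/w4.png

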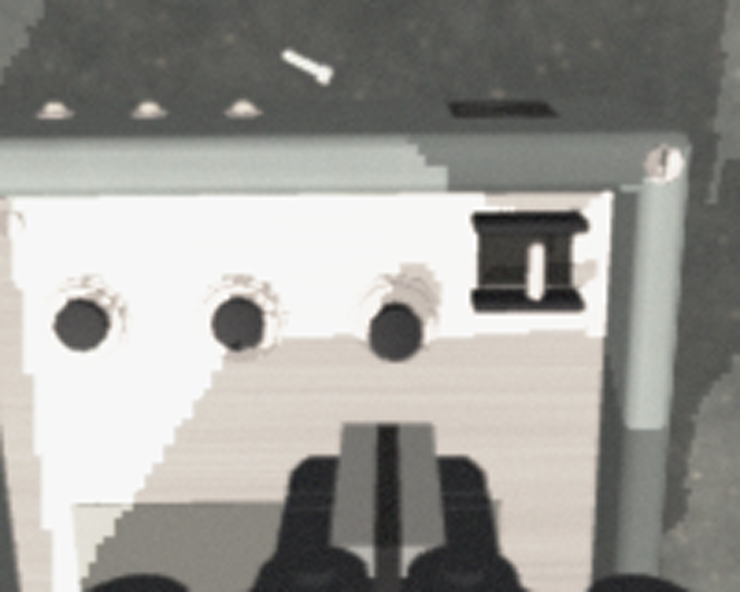

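Request:
{"name": "arm_command", "arguments": {
  "steps": [0,0,0.02,0,0,0,0.02,0,0,0,0.013,0,0,0,0.005,0,0,0,0.001,0,0,0,0,0]
}}

```text
clock: 9.6
position: [516.2, -88.6, 54.9]
ee_rot: [-0.048, 0.999, -0.0, 0.001]
contact_force: [0.5, 1.0, -0.1]
gripper_width: -0.1
grasp_force: 0.0
```

Request:
{"name": "arm_command", "arguments": {
  "steps": [0,0,0.001,0,0,0,0.001,0,0,0,0.001,0,0,0,0.001,0,0,0,0.001,0,0,0,0.001,0,0,0,0,0]
}}

```text
clock: 10.48
position: [515.5, -88.7, 48.0]
ee_rot: [-0.048, 0.999, 0.0, -0.0]
contact_force: [0.8, 0.7, -0.1]
gripper_width: -0.3
grasp_force: 0.0
```

Request:
{"name": "arm_command", "arguments": {
  "steps": [0,0,0.001,0,0,0,0.001,0,0,0,0.001,0,0,0,0,0]
}}

```text
clock: 10.98
position: [515.7, -88.7, 45.6]
ee_rot: [-0.048, 0.999, -0.0, 0.0]
contact_force: [-2.2, 0.2, 3.4]
gripper_width: 0.0
grasp_force: 1.8
```

Request:
{"name": "arm_command", "arguments": {
  "steps": [0,0,0.001,0,0,0,0.001,0,0,0,0,0]
}}

```text
clock: 11.35
position: [515.8, -88.7, 45.3]
ee_rot: [-0.048, 0.999, -0.0, 0.0]
contact_force: [-4.5, 1.3, 15.6]
gripper_width: 0.1
grasp_force: 7.6
```

Request:
{"name": "arm_command", "arguments": {
  "steps": [0,0,-0.01,0,0,0,-0.03,0,0,0,-0.03,0,0,0,0,0,0,0,0,0]
}}

```text
clock: 11.98
position: [515.1, -88.6, 112.7]
ee_rot: [-0.048, 0.999, 0.0, -0.001]
contact_force: [-0.4, 0.2, -0.7]
gripper_width: -0.2
grasp_force: 0.0
```

```bash
python3 - <<'E'
from h import *
c=get_calibration("wrist");im=get_image("wrist");s=read_state();print(s["clock"],s["position"])
print(project([[515.5,-87,51.4],[515.5,-87,44.4]],c))
b=get_image("side")[140:250,260:370,::-1]
o=np.zeros((592,800,3),np.uint8);o[:370,:462]=cv2.resize(im[150:250,220:345,::-1],(462,370),interpolation=cv2.INTER_CUBIC)
o[:330,465:795]=cv2.resize(b,(330,330),interpolation=cv2.INTER_CUBIC)
cv2.imwrite("pics/w5.png",o[:370])
E
```

```text
12.025 [514.89150953 -88.65160247 112.28363349]
[[325.72816283 212.26774592]
 [325.67700327 209.22882437]]
```

View pics/w5.png

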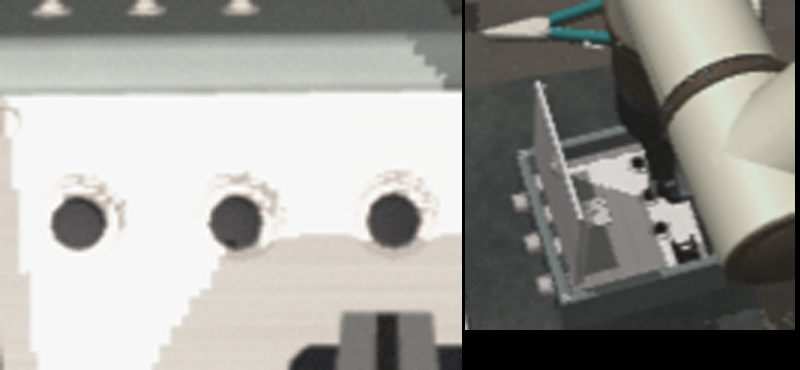

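All three tops now line up in one row: crop px (79,223), (236,222) and (394,221). So the button is in. Next I'll go over the cover and come down behind it.

Request:
{"name": "arm_command", "arguments": {
  "steps": [0,0,-0.04,0,0,0,-0.04,0,0,0,-0.035,0,0,0,0,0,-0.0254,-0.0036,0,0,-0.0254,-0.0036,0,0,-0.0254,-0.0036,0,0,-0.0254,-0.0036,0,0,-0.0254,-0.0036,0,0,0,0,0,0,0,0,0.025,0,0,0,0.025,0,0,0,0.025,0,0,0,0,0]
}}

```text
clock: 13.82
position: [641.1, -94.4, 150.1]
ee_rot: [-0.048, 0.999, 0.0, -0.004]
contact_force: [-1.0, 0.9, -0.4]
gripper_width: -0.1
grasp_force: 0.0
```

Request:
{"name": "arm_command", "arguments": {
  "steps": [0.011,0,-0.0005,0,0.011,0,-0.0005,0,0.0075,0,0.0005,0,0.0075,0,0.0005,0,0.0075,0,0.002,0,0.0075,0,0.002,0,0.0073,0,0.003,0,0.0073,0,0.003,0,0.0068,0,0.004,0,0.0068,0,0.004,0,0.0058,0,0.0053,0,0.0058,0,0.0053,0]
}}

```text
clock: 15.32
position: [552.1, -103.3, 124.4]
ee_rot: [-0.048, 0.999, -0.0, -0.0]
contact_force: [0.3, 0.1, 1.2]
gripper_width: 0.1
grasp_force: 0.6
```

Request:
{"name": "arm_command", "arguments": {
  "steps": [0.0053,0,0.0063,0,0.0053,0,0.0063,0,0.0038,0,0.007,0,0.0038,0,0.007,0,0.003,0,0.0077,0,0.003,0,0.0077,0,0.002,0,0.006,0]
}}

```text
clock: 16.2
position: [526.2, -105.6, 76.2]
ee_rot: [-0.048, 0.999, 0.0, -0.0]
contact_force: [1.0, 0.1, 1.0]
gripper_width: 0.1
grasp_force: 0.8
```

Request:
{"name": "arm_command", "arguments": {
  "steps": [0,0,0.004,0,0,0,0.004,0,0,0,0.003,0,0,0,0.001,0,0,0,0.001,0,0,0,0.001,0,0,0,0,0]
}}

```text
clock: 17.08
position: [526.3, -105.8, 62.7]
ee_rot: [-0.048, 0.999, -0.0, -0.0]
contact_force: [-1.2, -0.2, 1.7]
gripper_width: -0.2
grasp_force: 0.9
```

Request:
{"name": "arm_command", "arguments": {
  "steps": [0,0,0.001,0,0,0,0.001,0,0,0,0.001,0,0,0,0,0]
}}

```text
clock: 17.58
position: [526.5, -105.8, 60.8]
ee_rot: [-0.048, 0.999, -0.0, 0.0]
contact_force: [-4.0, 1.6, 9.7]
gripper_width: -0.3
grasp_force: 4.6
```

Request:
{"name": "arm_command", "arguments": {
  "steps": [0,0,0.001,0,0,0,0.0005,0,0,0,0,0,0,0,0,0]
}}

```text
clock: 18.08
position: [526.5, -105.8, 60.7]
ee_rot: [-0.048, 0.999, -0.0, 0.0]
contact_force: [-6.1, 1.5, 17.1]
gripper_width: -0.1
grasp_force: 8.7
```

Request:
{"name": "arm_command", "arguments": {
  "steps": [0,0,-0.003,0,0,0,-0.005,0,0,0,-0.01,0,0,0,-0.04,0,0,0,-0.06,0,0.02,0,-0.06,0,0.03,0,-0.02,0,0,0,0,0,0,0,0,0,0,0,0,0,0,0,0,0,0,0,0,0]
}}

```text
clock: 19.58
position: [477.0, -110.5, 254.8]
ee_rot: [-0.048, 0.999, -0.0, -0.001]
contact_force: [0.3, 0.3, -0.3]
gripper_width: 0.3
grasp_force: 0.0
```

```bash
python3 - <<'E'
from h import *
s=read_state();print(s["clock"],s["position"],s["contact_force"])
im=get_image("wrist");b=get_image("side")[130:255,235:395,::-1]
o=np.zeros((400,800,3),np.uint8);o[:400,:400]=cv2.resize(im[100:300,220:420,::-1],(400,400));o[:312,400:]=cv2.resize(b,(400,312),interpolation=cv2.INTER_CUBIC)
cv2.imwrite("pics/w6.png",o)
E
```

```text
19.575 [ 477.01291394 -110.46812799  254.82347129] [ 0.33891057  0.27822594 -0.31128999]
```

View pics/w6.png

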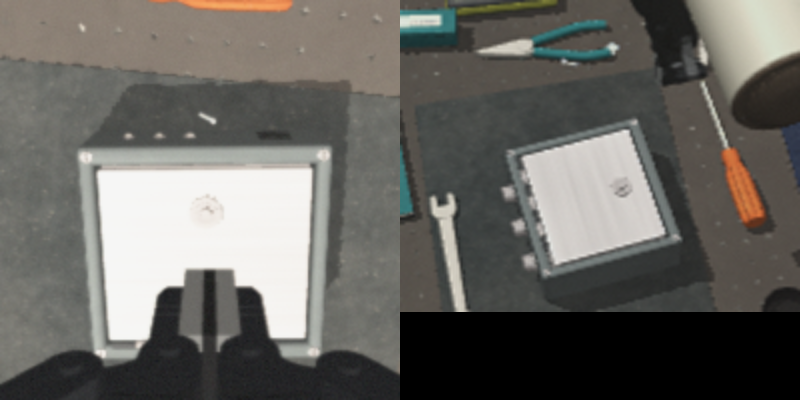

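The cover lies flush inside the rim 1.4 s after release, with its outline at crop px (96–312, 168–342), and it looks the same in the side view. The spanner, pliers and driver, the tools visible in these crops, look undisturbed. I'll hand the job in now.

```bash
python3 -c "
from bench import *
print(job_done())"
```

```text
the job is handed in; nothing more can be done
None
```

I opened the cover, pushed the left breaker's button in until it stayed, and pressed the cover shut until it latched flush. I handed the job in at about 19.6 s of the 48 s allowed; it returned no verdict.

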